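# Close the kiln control desk and fasten its captive screws

### The arm

A 6-joint arm with a two-finger parallel gripper is mounted at the origin on the work surface. World frame = base frame: x ahead of the robot, y to its left, z up, the work surface at z = 0. Lengths are in m, angles in degrees, forces in N, time in s.
With the tool pointing down it reaches from about 0.325 to 0.85 m from the base axis. Payload 15.5 kg.
Tool frame: the origin (TCP) lies at the very end of the fingers, on their centre line; the grasp point (between the pads) lies arm.grip_depth behind it (arm.grip_depth is the distance from the TCP to the grasp point, in m); z points along the fingers, y is the direction in which the jaws open and shut (so a half turn about z gives the same grasp; the last joint's range is limited). The gripper opens to 91 mm and grips with 3 to 60 N. Pads are 32 mm wide; open, the fingers measure 118 mm over their backs; the gripper's body (76 mm by 178 mm) begins 60 mm behind the grasp point.
Start: joints at [63.34, 28.281, 77.091, -0, 74.628, -5.472], TCP at [0.226, 0.583, 0.19] pointing down, gripper open.
Joint ranges: [-166.48, 166.48], [-47.26, 123.95], [12.59, 153.08], [-70.14, 250.14], [6.76, 159.57], [-176.63, 176.63]. Speed limits (degrees/s): [108.29, 108.29, 147.25, 172.46, 172.46, 172.46].

### API

Orientations are given as a 3x3 rotation matrix whose columns are the frame's x, y, z axes.
In Python, from rig import arm gives the robot as it stands. Calls block until the motion is done:
- arm.move_to(position, orientation): joint-space move of the TCP to a pose.
- arm.move_l(position, orientation=None, feed=0.15): straight line of the TCP; orientation=None keeps the orientation; feed is the mean speed in m/s.
- arm.move_joints(angles): joint-space move.
- arm.grip(opening): finger opening in m; the grip force is fixed at half the most; returns when the fingers have stopped.
- arm.sleep(seconds).
- arm.solve_ik(position, orientation): joint angles nearest the present ones, or None.
- arm.snapshot(name): name is "scene" or "top" or "wrist"; returns the picture (480x640x3 uint8, red, green, blue); there is no depth.
- arm.get_calibration(name): a dict with "intrinsics" (3x3 intrinsics, pixels), "cam_to_world" (4x4, takes a point from camera to world coordinates). Camera axes: x right, y down, z forward; pixel columns grow to the right and rows downward; lengths in m; the calibration is good to about 2 mm. A picture is of the moment at which its call begins: read the wrist's pose just before it. get_calibration takes no time and is no camera call; for the wrist camera it gives the pose at the moment of the call.
A pose or a line that the arm cannot do raises arm.Unreachable and nothing moves.
- arm.sign_off(): hands the job in, once; it reports no verdict.
Readings, each from a call of its own:
- arm.current_t(): time.
- arm.current_joint_positions(): joint angles.
- arm.current_dq(): joint speeds.
- arm.current_tau(): joint torques, N m.
- arm.current_ee_pos(): TCP position.
- arm.current_tool_rot(): TCP orientation.
- arm.current_force(): force on the tool from outside, world axes, zero at the start.
- arm.current_torque(): the same for the moment, N m.
- arm.current_width(): finger opening in m.
Only numpy, scipy, OpenCV 4.12 (cv2) and the standard library are available. Lean on these libraries where they do the work, as an engineer would, in place of code of your own. Each camera call takes 0.05 s, during which the arm holds its last target. There are 200 camera calls.

### The job

The fault in the kiln's control desk is mended: lower its sloping lid gently until it is fully shut, then fasten both captive screws at its lower corners, turning each clockwise with the flat-bladed screwdriver from the wooden tool block until it comes up against its stop. Stand the screwdriver back in its empty hole of the tool block, right down on its collar, and leave the other things on the bench where they are.

Things in the scene. Friction and masses are not known exactly. Their poses are not given: they have to be found in the camera images.
- desk: The kiln control desk: a grey sheet-metal case fixed to the bench, 300 mm wide (y), 190 mm deep (x), 70 mm high in front and 163 mm at the rear, with a lid sloping at 26 degrees down to its front. It stands side-on to the robot, its front towards the bench's left (+y) side. Origin at the centre of its underside; -x is its front, +y its left end (seen from its front), the one farther from the robot; z is up.
- lid (a joint): Angle of the lid above its shut place, rad: 0 is fully shut, larger is more open (at most 1.2). A stiff friction hinge along the desk's upper rear edge: the lid stays where it is left; about 3 to 12 N on its lower edge, square to it, push it down. A stop holds it at 0.
- lid_hinge (a point): Middle of the lid's hinge line (along the desk's y, at the top of its rear wall). Turns with the lid: x points up the slope from the lower edge to the hinge, z out of the lid. The lid is a plate 4 mm thick (underside in this origin's plane), 310 mm wide, reaching 219 mm from the hinge; its lowest 60 mm are bare but for the screws, instruments up to 22 mm high stand above that.
- lid_edge (a point): Point on the lid's outer face, midway between the two screws, 189 mm from the hinge and 30 mm from the plate's lower edge; bare metal, a good place to push. Axes as lid_hinge; z points out of the lid.
- head_left: Steel head of the left captive quarter-turn screw, at the lid's lower left corner, farther from the robot: disc 22 mm across, 6 mm thick, on the lid's face. Origin on its axis at that face, 6 mm under the head's top; z out of the lid; x along the slot. Slot in the top: 15 mm long, ends closed, 4.5 mm wide (7 mm at the bevelled mouth), 4 mm deep. 189 mm from the hinge, 118 mm off the lid's middle line.
- head_right: Steel head of the right captive quarter-turn screw, at the lid's lower right corner, nearer the robot: disc 22 mm across, 6 mm thick, on the lid's face. Origin on its axis at that face, 6 mm under the head's top; z out of the lid; x along the slot. Slot in the top: 15 mm long, ends closed, 4.5 mm wide (7 mm at the bevelled mouth), 4 mm deep. 189 mm from the hinge, 118 mm off the lid's middle line.
- screw_left (a joint): Turn of the left screw, rad: 0 loose (slot runs up the slope), 1.571 fastened, at its stop (slot level, along the desk's y). It grows clockwise as seen from outside the lid. It starts between 0 and 0.4. Stiff: about 0.1 N m turns it, and it stays where it is left.
- screw_right (a joint): Turn of the right screw, same as the left.
- rack: Wooden tool block, fixed, left or right of the desk: 175 mm long (x), 62 mm wide (y), 75 mm high; round holes 18 mm across, 68 mm deep at x = -55, 0 and 55 mm. A tool stands in each: the screwdriver in any one (its top 165 mm above the bench), an awl (top 133 mm) and a wire-loop trimming tool (top 163 mm). Origin at the centre of its underside, z up.
- rack_seat0 (a point): Where the middle of the screwdriver's handle is when it stands home in the hole at rack x = -55 mm: 123 mm above the bench.
- rack_seat1 (a point): The same for the middle hole.
- rack_seat2 (a point): The same for the hole at rack x = +55 mm.
- driver_grip (a point): Middle of the screwdriver's black square handle (26 x 26 x 84 mm). z points from blade to handle. Tool 152 mm long, 0.17 kg. Blade tip 110 mm below this point on the axis; blade 12 mm wide along x, 2.4 mm thick along y, so it has about 0.18 rad of play in the screw slot. Shank 9 mm across; steel collar 27 mm across, its lower face 62 mm above the tip, rests on the block.
- driver_tip (a point): Middle of the end of the screwdriver's blade; same axes as driver_grip.
- awl: Awl with a dark pear-shaped wooden handle, standing in the tool block. A bystander, to be left where it is.
- loop_tool: Trimming tool with a wooden handle and a wire loop on top, standing in the tool block. A bystander, to be left where it is.
- bowl: Terracotta bowl, 100 mm across, 50 mm high, on a plywood board 260 x 130 mm. A bystander, to be left where it is.
- beaker: Terracotta beaker, 68 mm across, 75 mm high, on the same board. A bystander, to be left where it is.
- glaze_jar: White glaze jar, 60 mm across, 75 mm high. A bystander, to be left where it is.
- old_contactor: The contactor that was replaced: black block 75 x 45 x 67 mm. A bystander, to be left where it is.
- kiln_post: White hollow kiln post, 44 mm across, 60 mm high. A bystander, to be left where it is.
Things that resemble listed ones, but are neither listed nor needed, are in the scene too. Leave any green look-alike of the part that bears driver_grip alone. There is more than one size of the rack; the one meant has the size given above.

How it is judged:
By the outcome, as a careful person would: the job done as asked, in the order asked, and still so for the second after the job is handed in, with the robot touching nothing.
It also fails if it takes over 72 s, if anything falls off the work surface, if the arm or the gripper's body presses on something with over 40 N, if the wrist force passes 120 N, or if a joint passes its speed limit or range.

## Working session

There is one attempt and no reset: what is moved stays moved. The work goes in short steps, each a Python script; the robot and the scene stay as the last script left them, time stands still between calls to the robot, and variables do not carry over. Pictures are saved under pics/ and viewed, about 8 in all and at most 12, crops included, and the job is handed in when it is done.

```bash
ls; mkdir -p pics; python3 - <<'E'
from rig import arm
import cv2,numpy as np
for n in ["scene","top","wrist"]:
    c=arm.get_calibration(n)
    im=arm.snapshot(n); cv2.imwrite(f"pics/{n}0.png",im[:,:,::-1]); np.savez(f"pics/{n}0.npz",K=c["intrinsics"],T=c["cam_to_world"])
    print(n,np.round(c["intrinsics"],1).tolist(),np.round(c["cam_to_world"],3).tolist())
print(arm.grip_depth,arm.current_t(),arm.current_width())
E
```

```text
pics
scene [[527.2, 0.0, 315.0], [0.0, 527.2, 235.2], [0.0, 0.0, 1.0]] [[0.219, 0.73, -0.648, 1.15], [0.976, -0.164, 0.145, -0.108], [-0.0, -0.664, -0.748, 0.894], [0.0, 0.0, 0.0, 1.0]]
top [[555.2, 0.0, 321.0], [0.0, 555.2, 244.1], [0.0, 0.0, 1.0]] [[0.028, -0.989, 0.147, 0.326], [-0.999, -0.032, -0.021, 0.046], [0.025, -0.146, -0.989, 1.232], [0.0, 0.0, 0.0, 1.0]]
wrist [[426.7, 0.0, 323.3], [0.0, 426.7, 238.9], [0.0, 0.0, 1.0]] [[0.362, 0.897, 0.254, 0.154], [0.932, -0.348, -0.099, 0.611], [-0.001, 0.272, -0.962, 0.385], [0.0, 0.0, 0.0, 1.0]]
0.0188 0.15 0.09094388977872542
```

View pics/scene0.png

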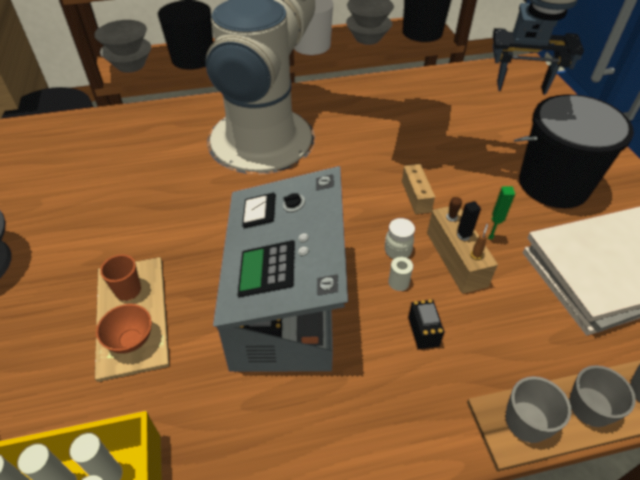

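View pics/top0.png

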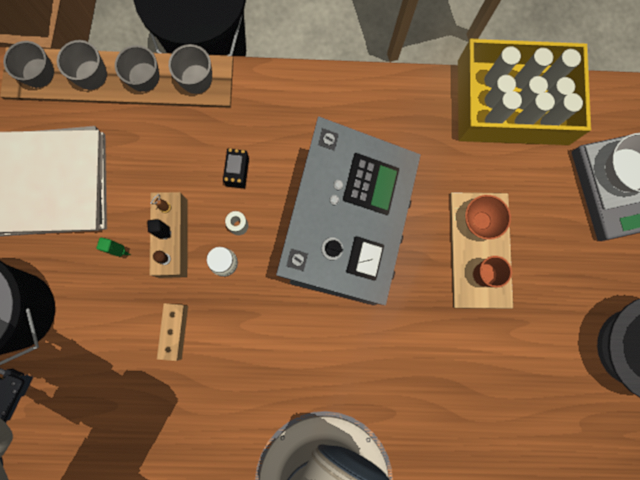

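```bash
cat > geo.py <<'E'
import numpy as np
from scipy.optimize import least_squares
def cam(f):
    d=np.load(f"pics/{f}.npz"); return d["K"],d["T"]
def proj(c,P):
    K,T=c; p=(np.asarray(P)-T[:3,3])@T[:3,:3]; q=p@K.T; return q[...,:2]/q[...,2:]
def ray(c,uv,z):
    K,T=c; d=T[:3,:3]@np.linalg.solve(K,[*uv,1]); o=T[:3,3]; return o+d*(z-o[2])/d[2]
def frame(x,y,yaw):
    T=np.eye(4);c,s=np.cos(yaw),np.sin(yaw);T[:2,:2]=[[c,-s],[s,c]];T[:2,3]=x,y;return T
def lidT(p):
    """desk params x,y,yaw,lid -> lid_hinge frame (x up slope, z out)"""
    e=np.radians(26)-p[3]
    L=np.eye(4);L[:3,0]=[np.cos(e),0,np.sin(e)];L[:3,1]=[0,1,0];L[:3,2]=[-np.sin(e),0,np.cos(e)];L[:3,3]=[.095,0,.163]
    return frame(*p[:3])@L
def pt(T,P): return T[:3,:3]@np.asarray(P,float)+T[:3,3]
HL=[-.189,.118,.010];HR=[-.189,-.118,.010]
E
cat > fit0.py <<'E'
from geo import *
t,s=cam("top0"),cam("scene0")
obs=[(t,HL,329,139,3),(t,HR,297,260,3),(s,HR,324,182,3),(s,HL,327,284,3),
(t,[-.219,.155,.004],319,119,1),(t,[0,.155,.004],419,154,1),(t,[0,-.155,.004],386,304,1),(t,[-.219,-.155,.004],278,276,1),
(s,[-.219,-.155,.004],340,168,1),(s,[-.219,.155,.004],346,303,1)]
def f(p):
    T=lidT(p); return np.concatenate([w*(proj(c,pt(T,P))-[u,v]) for c,P,u,v,w in obs])
r=least_squares(f,[.5,.05,-1.57,.4])
print(np.round(r.x,4),np.round(r.fun.reshape(-1,2),1).tolist())
np.save("desk0.npy",r.x)
T=lidT(r.x);print(pt(T,HL),pt(T,HR))
for uv in [(153,193),(180,193),(180,275),(150,275)]: print(ray(t,uv,.075))
print(ray(t,(153,224),.165),ray(s,(470,206),.165))
E
python3 fit0.py
```

```text
[ 0.5424 -0.0401 -1.7863  0.7402] [[-1.6, 1.0], [1.4, -0.2], [-0.0, -0.8], [-1.7, 1.2], [-1.4, -2.2], [0.0, -0.4], [-1.8, 1.0], [-2.0, -0.6], [-0.3, -0.6], [1.1, 0.0]]
[0.67555777 0.0161606  0.22598083] [0.44501882 0.06663627 0.22598083]
[0.5960109 0.3805499 0.075    ]
[0.59796885 0.32371043 0.075     ]
[0.42376459 0.31232911 0.075     ]
[0.42187195 0.37413285 0.075     ]
[0.51354644 0.35005223 0.165     ] [0.51022598 0.34363191 0.165     ]
```

```bash
cat >> geo.py <<'E'
from rig import arm
def snap(n,f):
    import cv2
    c=arm.get_calibration(n); np.savez(f"pics/{f}.npz",K=c["intrinsics"],T=c["cam_to_world"])
    im=arm.snapshot(n); cv2.imwrite(f"pics/{f}.png",im[:,:,::-1]); return im
def rots(z,x):
    """tool rotations with given z, x projected, 4 quarter turns"""
    z=z/np.linalg.norm(z); x=x-z*(x@z); x/=np.linalg.norm(x); y=np.cross(z,x)
    return [np.c_[a,np.cross(z,a),z] for a in (x,y,-x,-y)]
def pick(pos,Rs):
    q0=np.array(arm.current_joint_positions()); b=None
    for R in Rs:
        q=arm.solve_ik(pos,R)
        if q is None: continue
        c=np.abs(np.array(q)-q0).max()
        if b is None or c<b[0]: b=(c,R,q)
    return b
E
cat > push.py <<'E'
from geo import *
p=np.load("desk0.npy")
arm.grip(0)
P=np.array(arm.current_ee_pos()); print(np.round(arm.current_tool_rot(),2).tolist())
arm.move_l(P+[0,0,.2],feed=.3)
def pose(a,h):
    q=p.copy(); q[3]=a; T=lidT(q); return pt(T,[-.189,0,.004+h]),T
pos,T=pose(p[3],.06)
c,R,q=pick(pos,rots(-T[:3,2],T[:3,1])); print(c,q)
k=R.T@T[:3,:3]   # tool = lid @ k^T
arm.move_to(pos,R)
arm.move_l(pose(p[3],.012)[0],feed=.1)
print(arm.current_t(),arm.current_force())
for a in np.r_[np.linspace(p[3],.06,9),.03,.01]:
    pos,T=pose(a,0); arm.move_l(pos,T[:3,:3]@k.T,feed=.08)
    F=np.array(arm.current_force()); print(round(a,3),np.round(F,1),round(F@T[:3,2],1))
h=0
while F@T[:3,2]<20 and h>-.01:
    h-=.001; pos,T=pose(0,h); arm.move_l(pos,T[:3,:3]@k.T,feed=.03)
    F=np.array(arm.current_force()); print(round(h,3),round(F@T[:3,2],1))
print(arm.current_t())
arm.move_l(pose(0,.1)[0],feed=.2)
E
python3 push.py
```

```text
[[-0.93, 0.36, -0.0], [0.36, 0.93, 0.0], [0.0, 0.0, -1.0]]
77.93332154958753 [-14.58859686  17.57998682  82.97634793  16.62930003  80.5089679
  -5.15317696]
5.3333 [ 0.46660614 -0.37437306 -0.21016683]
0.74 [ 0.8 -0.5  1. ] 1.1
0.655 [ 0.8 -0.2  0.6] 0.6
0.57 [-0.6  0.3 -0.4] -0.4
0.485 [-0.2  0.2 -0.2] -0.3
0.4 [ 0.7 -0.9 -0.4] -0.4
0.315 [0.1 0.1 0. ] 0.1
0.23 [-0.2  0.  -0.4] -0.4
0.145 [0.5 0.8 0.2] 0.4
0.06 [ 0.2 -0.7  0.6] 0.3
0.03 [-0.3  0.8 -0.5] -0.2
0.01 [-1.7 -0.  -0.4] -0.5
-0.001 -0.5
-0.002 0.6
-0.003 1.6
-0.004 0.1
-0.005 0.8
-0.006 0.2
-0.007 -0.4
-0.008 0.9
-0.009 0.3
-0.01 0.3
11.4333
```

```bash
python3 - <<'E'
from geo import *
import cv2
a=snap("scene","s1"); b=snap("wrist","w1")
im=np.hstack([cv2.resize(a[130:400,150:420],(400,400)),cv2.resize(b,(400,300)) if 0 else cv2.copyMakeBorder(cv2.resize(b,(400,300)),0,100,0,0,0)])
cv2.imwrite("pics/c1.png",im[:,:,::-1]); print(arm.current_ee_pos(),arm.current_joint_positions())
E
```

```text
[0.56729743 0.07678475 0.17231002] [ 16.28190309  33.25586345  77.22165299 -22.78582199  83.38677165
  34.07221917]
```

View pics/c1.png

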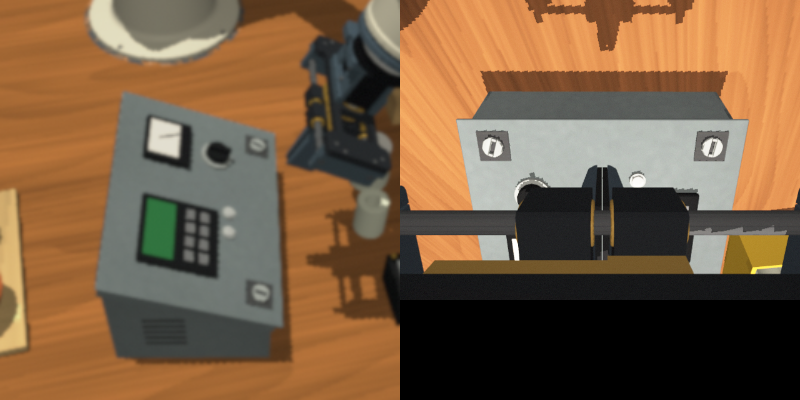

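```bash
python3 - <<'E'
import cv2,numpy as np
b=cv2.imread("pics/w1.png")
f=lambda x,y:cv2.resize(b[y:y+75,x:x+75],(400,400),interpolation=cv2.INTER_CUBIC)
cv2.imwrite("pics/c2.png",np.hstack([f(85,180),f(490,180)]))
for x0,x1 in((110,190),(460,540)):
    g=cv2.cvtColor(b[200:270,x0:x1],cv2.COLOR_BGR2GRAY); m=(g>185).astype(np.uint8)
    n,l,s,c=cv2.connectedComponentsWithStats(m); i=1+s[1:,4].argmax(); print(s[i]+[x0,200,0,0,0])
E
```

```text
[ 110  200   80   70 2958]
[ 460  200   55   70 1293]
```

View pics/c2.png

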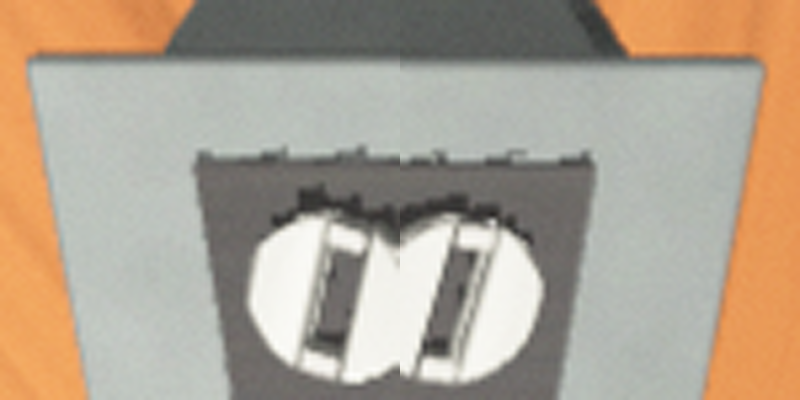

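```bash
cat > fit1.py <<'E'
from geo import *
t,s,s1,w=cam("top0"),cam("scene0"),cam("s1"),cam("w1")
A=[(t,HL,329,139,2),(t,HR,297,260,2),(s,HR,324,182,2),(s,HL,327,284,2),
(t,[-.219,.155,.004],319,119,1),(t,[0,.155,.004],419,154,1),(t,[0,-.155,.004],386,304,1),(t,[-.219,-.155,.004],278,276,1)]
B=[(s1,HR,323.5,227.9,2),(s1,HL,325.5,327.1,2),(w,HR,148.4,235.7,2),(w,HL,499.8,236.8,2),(w,[-.219,-.155,.004],90.6,191.3,1),(w,[-.219,.155,.004],558.1,191.6,1)]
D=[(s1,[.095,.15,0],229.7,371,1),(s1,[-.095,.15,0],333,371,1)]
def f(p,sel):
    o=[]
    if "A" in sel:o+=[w_*(proj(c,pt(lidT(p[[0,1,2,3]]),P))-[u,v]) for c,P,u,v,w_ in A]
    if "B" in sel:o+=[w_*(proj(c,pt(lidT(p[[0,1,2,4]]),P))-[u,v]) for c,P,u,v,w_ in B]
    o+=[w_*(proj(c,pt(frame(*p[:3]),P))-[u,v]) for c,P,u,v,w_ in D]
    return np.concatenate(o)
for sel in("AB","B","A"):
    r=least_squares(f,[.54,-.04,-1.78,.7,0],args=(sel,))
    print(sel,np.round(r.x,4),np.round(r.fun.reshape(-1,2),1).tolist())
    if sel=="AB":np.save("desk1.npy",r.x[[0,1,2,4]])
T=lidT(np.load("desk1.npy"))
print(pt(T,HL),pt(T,HR))
# slot angles
def onlid(uv):
    K,C=w; d=C[:3,:3]@np.linalg.solve(K,[*uv,1]); o=C[:3,3]-pt(T,[0,0,.01]); n=T[:3,2]
    return T[:3,:3].T@(C[:3,3]-d*(o@n)/(d@n)-T[:3,3])
for n,a,b in(("R",(326,352),(352,243)),("L",(438,355),(467,250))):
    ox=85 if n=="R" else 490-75
    P=[onlid((ox+u/5.333,180+v/5.333)) for u,v in(a,b)]; d=P[0]-P[1]
    print(n,np.round(P,4).tolist(),"angle(ccw) deg",np.degrees(np.arctan2(d[1],d[0])))
E
python3 fit1.py
```

```text
AB [ 0.5421 -0.0395 -1.787   0.743   0.0609] [[-1.5, 0.8], [0.3, 0.1], [0.5, -1.2], [-0.7, 0.0], [-1.6, -2.2], [-0.2, -0.3], [-2.2, 1.1], [-2.3, -0.5], [0.1, -1.1], [0.1, 0.2], [1.1, 1.5], [-0.4, -0.1], [0.0, -0.6], [0.0, -0.6], [-1.4, 0.5], [-1.7, 0.0]]
B [ 0.5421 -0.0392 -1.7881  0.6999  0.0613] [[0.5, -1.2], [0.3, 0.1], [0.6, 0.7], [-0.3, -0.3], [-0.3, -1.1], [0.1, -0.6], [-1.3, 0.3], [-1.6, 0.0]]
A [ 0.5425 -0.0401 -1.783   0.7405  0.    ] [[-1.5, 0.8], [1.3, 0.2], [-0.4, -0.7], [-0.6, 0.5], [-1.7, -2.2], [-0.2, -0.7], [-1.5, 0.8], [-1.7, -0.4], [-1.4, 0.9], [-1.7, 0.1]]
[0.67530185 0.01671104 0.09987719] [0.44479835 0.06734833 0.09987719]
R [[-0.1821, -0.1208, 0.01], [-0.1967, -0.1156, 0.01]] angle(ccw) deg -19.829274796563283
L [[-0.1819, 0.1173, 0.01], [-0.196, 0.119, 0.01]] angle(ccw) deg -7.050791733647904
```

```bash
python3 - <<'E'
from geo import *
w=cam("w1"); print("tcp px",proj(w,np.array(arm.current_ee_pos())), proj(cam("s1"),np.array(arm.current_ee_pos())))
p=np.load("desk1.npy"); p[3]=0; T=lidT(p); R=np.array(arm.current_tool_rot()); print(R.T@T[:3,:3])
for h in np.r_[.03,np.arange(.014,-.0161,-.002)]:
    arm.move_l(pt(T,[-.189,0,.004+h]),feed=.06)
    F=np.array(arm.current_force()); print(round(h,3),np.round(F,1),np.round(arm.current_tau()[1],1),round(F@T[:3,2],1))
    if F@T[:3,2]>18: break
snap("scene","s2")
E
```

```text
tcp px [323.63230662 280.2197436 ] [344.82505192 248.43180905]
[[-0.99999851 -0.00119376 -0.00124977]
 [-0.00119143  0.99999755 -0.001866  ]
 [ 0.00125199 -0.00186451 -0.99999748]]
0.03 [ 0.7  0.6 -0.9] -91.2 -0.5
0.014 [-0.   0.4  0.2] -90.8 0.3
0.012 [-0.6 -0.3  0.5] -91.3 0.2
0.01 [ 0.3  0.  -0.3] -91.5 -0.3
0.008 [-0.2 -0.3 -0.9] -91.5 -1.0
0.006 [0.  0.  0.7] -91.5 0.6
0.004 [ 0.6  0.7 -0.7] -91.5 -0.2
0.002 [-0.1 -0.   0. ] -91.5 0.0
0.0 [-0.1  0.6 -0.4] -91.5 -0.1
-0.002 [-0.6 -0.1  0.1] -91.5 -0.0
-0.004 [-0.1 -0.2 -0.8] -91.5 -0.8
-0.006 [-0.7 -0.8 -0.1] -91.5 -0.5
-0.008 [-0.   0.5 -0.7] -91.5 -0.4
-0.01 [ 0.9 -0.8  0.2] -91.5 -0.1
-0.012 [ 0.9 -0.2  0.1] -91.6 0.1
-0.014 [ 0.2 -0.2  0.7] -91.6 0.5
-0.016 [-0.1 -0.5  0.4] -91.6 0.1
```

```bash
python3 - <<'E'
from geo import *
import cv2
P=np.array(arm.current_ee_pos()); print(P,arm.current_width(),arm.current_joint_positions(),arm.current_t())
b=snap("wrist","w2"); a=cv2.imread("pics/s2.png"); t=snap("top","t2")
print("s tip",proj(cam("s2"),P),"w",proj(cam("w2"),P))
im=np.hstack([cv2.resize(a[130:400,210:480],(400,400)),cv2.resize(b[120:480,140:500][:,:,::-1],(400,400))])
cv2.imwrite("pics/c3.png",im)
E
```

```text
[0.55700849 0.02847023 0.06928307] 0.00041932860619636205 [ 12.26960709  38.42610992  86.38457148 -25.32148296  68.71808056
  36.7622992 ] 17.7583
s tip [317.07608644 282.99190799] w [323.66880472 280.15371111]
```

View pics/c3.png

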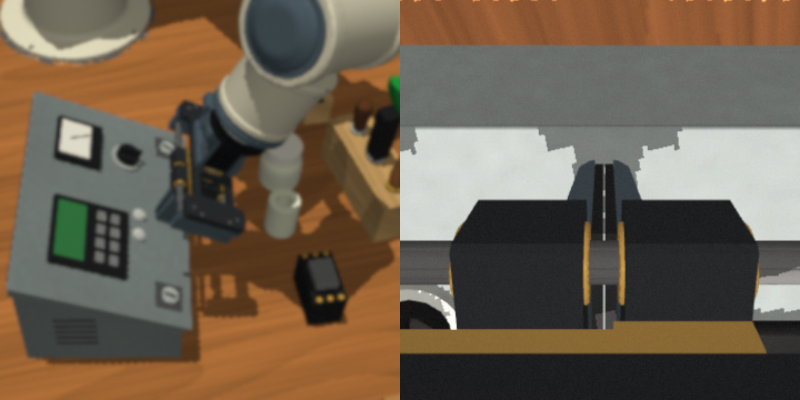

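```bash
python3 - <<'E'
from geo import *
import cv2
s=cam("s2"); P=np.array(arm.current_ee_pos())
p=np.load("desk1.npy")
a=cv2.imread("pics/s2.png"); k=5
def draw(im,T,pts,col):
    q=[tuple(int(v) for v in ((proj(s,pt(T,x))-[230,230]+.5)*k)) for x in pts]
    for i in range(len(q)): cv2.line(im,q[i],q[i-1],col,1)
im=cv2.resize(a[230:380,230:365],None,fx=k,fy=k,interpolation=cv2.INTER_CUBIC)[:, :]
im=np.ascontiguousarray(im)
lid=[(-.219,-.155,.004),(-.219,.155,.004),(0,.155,.004),(0,-.155,.004)]
for a_,c in((0,(0,0,255)),(p[3],(0,255,0))):
    q=p.copy();q[3]=a_;draw(im,lidT(q),lid,c)
draw(im,frame(*p[:3]),[(-.095,.15,0),(.095,.15,0),(.095,.15,.163),(-.095,.15,.07)],(255,0,255))
t=tuple(int(v) for v in (proj(s,P)-[230,230])*k);cv2.circle(im,t,5,(0,255,255),2)
cv2.imwrite("pics/c4.png",im[:600]); print(im.shape)
E
```

```text
(750, 675, 3)
```

View pics/c4.png

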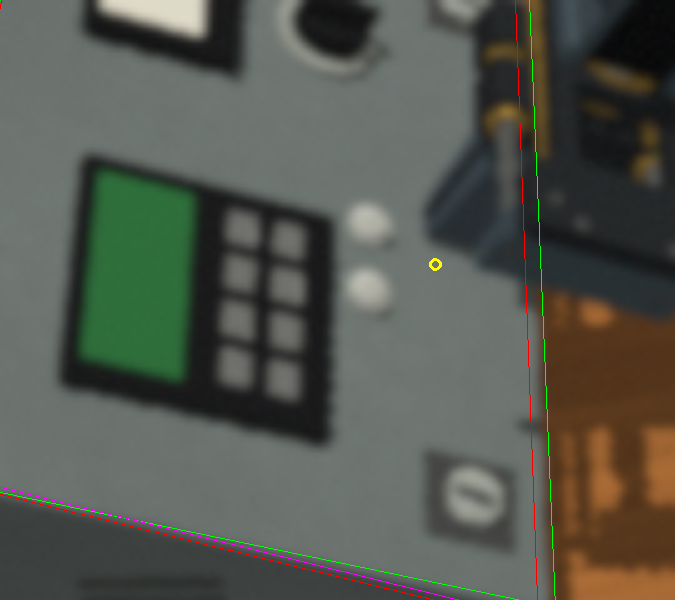

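```bash
python3 - <<'E'
from geo import *
import cv2
w=cam("w2"); P=np.array(arm.current_ee_pos());R=np.array(arm.current_tool_rot())
for d in [(0,0,0),(.016,0,0),(-.016,0,0),(0,0,-.01),(.016,0,-.01),(-.016,0,-.01),(.016,0.0135,0)]: print(d,proj(w,P+R@np.array(d)))
p=np.load("desk1.npy"); T=lidT(p); T0=lidT(np.r_[p[:3],0])
print("edge rows w2 lid.06, lid0",proj(w,pt(T,[-.219,0,.004])),proj(w,pt(T0,[-.219,0,.004])))
k=4
s2=cv2.imread("pics/s2.png"); A=cv2.resize(s2[310:390,270:370],None,fx=k,fy=k,interpolation=cv2.INTER_CUBIC)
arm.move_l(P-R[:,2]*.08,feed=.15)
s3=snap("scene","s3")[:,:,::-1]; Q=np.array(arm.current_ee_pos()); u=proj(cam("s3"),Q); print(Q,u)
x,y=(u-[50,50]).astype(int); B=np.ascontiguousarray(cv2.resize(s3[y:y+100,x:x+100],None,fx=k,fy=k,interpolation=cv2.INTER_CUBIC))
for d in [(0,0,0),(.016,0,0),(-.016,0,0)]:
    q=(proj(cam("s3"),Q+R@np.array(d))-[x,y])*k; cv2.circle(B,tuple(int(v) for v in q),3,(0,255,255),1)
A=cv2.copyMakeBorder(A,0,80,0,0,0)
cv2.imwrite("pics/c5.png",np.hstack([A,B]))
E
```

```text
(0, 0, 0) [323.63961366 280.17642195]
(0.016, 0, 0) [323.62628463 249.00723984]
(-0.016, 0, 0) [323.65240067 310.07809638]
(0, 0, -0.01) [323.66912488 287.96738088]
(0.016, 0, -0.01) [323.65579575 255.43655222]
(-0.016, 0, -0.01) [323.68188643 319.11295968]
(0.016, 0.0135, 0) [351.71932065 248.98566505]
edge rows w2 lid.06, lid0 [323.9561713  238.80629626] [323.88900397 229.06246887]
[0.56382502 0.06228824 0.14030719] [335.96781733 259.59196122]
```

View pics/c5.png

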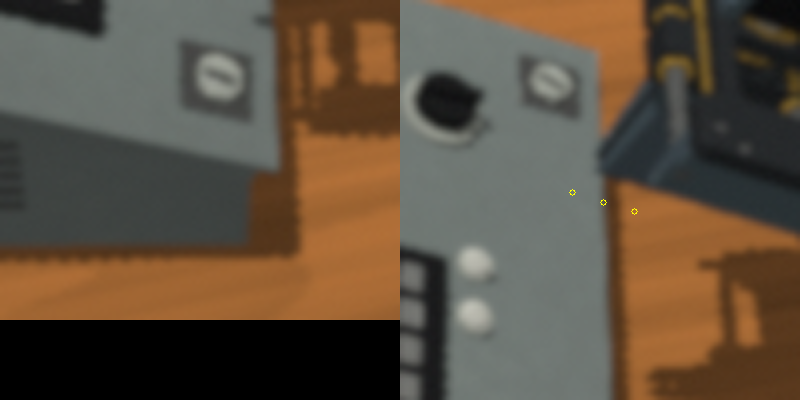

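```bash
python3 - <<'E'
from geo import *
p=np.load("desk1.npy"); p[3]=0; T=lidT(p)
arm.move_l(pt(T,[-.189,0,.004-.01]),feed=.12)
mx=0
for h in np.arange(-.014,-.0401,-.001):
    arm.move_l(pt(T,[-.189,0,.004+h]),feed=.03)
    F=np.array([np.array(arm.current_force()) for _ in range(3)]).mean(0)@T[:3,2]; print(round(h,3),round(F,1),round(arm.current_tau()[1],1))
    if F>16: break
snap("scene","s4"); print(arm.current_t())
arm.move_l(pt(T,[-.189,0,.06]),feed=.2); snap("wrist","w4"); snap("scene","s5")
E
```

```text
-0.014 0.0 -91.5
-0.015 -0.8 -91.7
-0.016 -0.8 -91.7
-0.017 -0.5 -91.6
-0.018 0.9 -91.5
-0.019 0.7 -91.6
-0.02 0.6 -91.6
-0.021 -0.2 -91.7
-0.022 0.5 -91.7
-0.023 -1.1 -91.8
-0.024 4.7 -89.3
-0.025 20.8 -81.5
22.4417
```

```bash
python3 - <<'E'
from geo import *
import cv2
p=np.load("desk1.npy"); w=cam("w4"); T0=lidT(np.r_[p[:3],0]); 
b=cv2.imread("pics/w4.png"); s=cv2.imread("pics/s5.png"); k=7
out=[]
for H in (HR,HL):
    u=proj(w,pt(T0,H)); x,y=(u-[28,28]).astype(int); x=max(x,0);print("w org",x,y,"pred0",u,"pred.06",proj(w,pt(lidT(p),H)))
    out.append(cv2.resize(b[y:y+56,x:x+56],(392,392),interpolation=cv2.INTER_CUBIC))
row2=[]
for H in (HR,HL):
    u=proj(cam("s5"),pt(T0,H)); x,y=(u-[28,14]).astype(int); print("s org",x,y,"pred0",u,"pred.06",proj(cam("s5"),pt(lidT(p),H)))
    row2.append(cv2.resize(s[y:y+28,x:x+56],(392,196),interpolation=cv2.INTER_CUBIC))
cv2.imwrite("pics/c6.png",np.vstack([np.hstack(out),np.hstack(row2)]))
E
```

```text
w org 99 222 pred0 [127.89895321 250.25949546] pred.06 [119.34444875 257.77096383]
w org 491 222 pred0 [519.85458154 250.30333837] pred.06 [528.48227327 257.8117318 ]
s org 293 216 pred0 [321.4427725  230.87459885] pred.06 [323.53385473 227.34030851]
s org 295 316 pred0 [323.09074743 330.47399226] pred.06 [325.55275095 327.20632827]
```

View pics/c6.png

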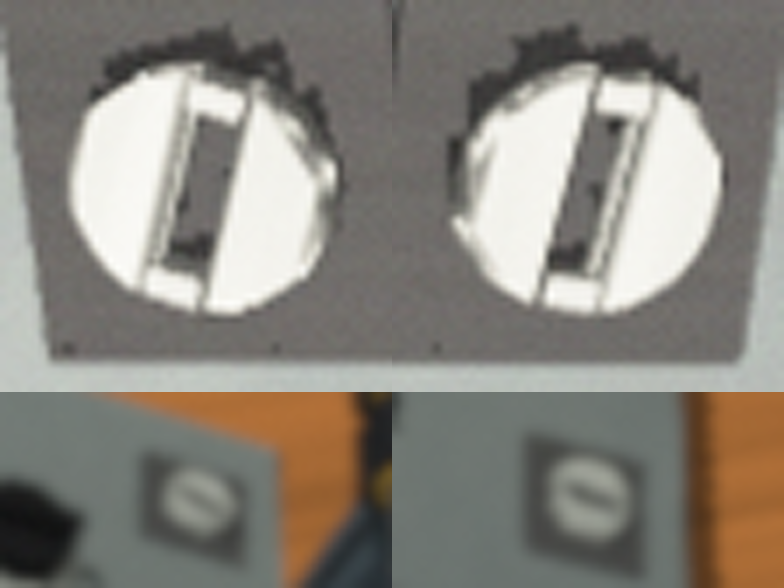

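```bash
cat > fit2.py <<'E'
from geo import *
import re
src=open("fit1.py").read().split("for sel in")[0]; exec(src)
w4=cam("w4"); s5=cam("s5")
C=[(w4,HR,127.1,249.1,3),(w4,HL,520.4,250.0,3),(s5,HR,321.3,231.4,2),(s5,HL,323,331.4,2)]
g=lambda p:np.concatenate([f(p,"AB")]+[w_*(proj(c,pt(lidT(np.r_[p[:3],0]),P))-[u,v]) for c,P,u,v,w_ in C])
r=least_squares(g,[.54,-.04,-1.78,.7,.05]); print(np.round(r.x,4),np.round(r.fun[-8:],1))
p=np.r_[r.x[:3],0]; np.save("desk.npy",p); T=lidT(p); print(pt(T,HL),pt(T,HR))
K,Cw=w4
def onlid(uv):
    d=Cw[:3,:3]@np.linalg.solve(K,[*uv,1]); n=T[:3,2]; o=Cw[:3,3]-pt(T,[0,0,.01])
    return T[:3,:3].T@(Cw[:3,3]-d*(o@n)/(d@n)-T[:3,3])
for n,x0,lines in(("R",99,[((187,75),(143,290)),((253,85),(205,310))]),("L",491-56,[((600,75),(540,305)),((657,95),(597,310))])):
    L=[[onlid((x0+u/7,222+v/7)) for u,v in l] for l in lines]
    print(n,"centre",np.round(np.mean(L,(0,1)),4),"slot ang cw deg",[round(-np.degrees(np.arctan2(*(np.array(l[0])-l[1])[[1,0]])),1) for l in L],
     "raw",[np.round(np.array(l[1])-l[0],4).tolist() for l in L])
E
python3 fit2.py
cat > view_rack.py <<'E'
from geo import *
arm.move_l(np.array(arm.current_ee_pos())+[0,.03,.2],feed=.3)
arm.grip(.09)
d=np.array([.511,.347]); a=np.radians(3.6)
Rs=rots(np.array([0,0,-1.]),np.array([np.cos(a),np.sin(a),0]))[::2]
b=pick(np.r_[d,.3],Rs); print(np.round(b[1],2).tolist(),b[2])
pos=np.r_[d,.29]-b[1][:,0]*.04
arm.move_to(pos,b[1]); im=snap("wrist","w6"); snap("top","t6"); print(arm.current_t(),proj(cam("w6"),np.r_[d,.165]),proj(cam("w6"),pos+[0,0,0]))
import cv2; cv2.imwrite("pics/c7.png",cv2.resize(im[:,:,::-1],(800,600)))
E
python3 view_rack.py
```

```text
[ 0.5421 -0.039  -1.7887  0.7451  0.0616] [ 1.7  1.3 -1.1  0.2  0.9 -1.   0.4 -1.8]
[0.67449002 0.01282982 0.08913579] [0.4440699  0.06384518 0.08913579]
R centre [-0.1891 -0.1183  0.01  ] slot ang cw deg [np.float64(-162.2), np.float64(-162.1)] raw [[0.0193, -0.0062, 0.0], [0.0202, -0.0066, -0.0]]
L centre [-0.1889  0.1183  0.01  ] slot ang cw deg [np.float64(-172.9), np.float64(-172.2)] raw [[0.0207, -0.0026, 0.0], [0.0194, -0.0026, 0.0]]
[[1.0, 0.06, 0.0], [0.06, -1.0, 0.0], [0.0, 0.0, -1.0]] [ 2.86418041e+01  2.30782690e+01  6.85652210e+01 -2.54444375e-14
  8.83565101e+01  1.15041804e+02]
26.8333 [323.08201497 169.96387783] [323.08393641 281.28182381]
```

View pics/c7.png

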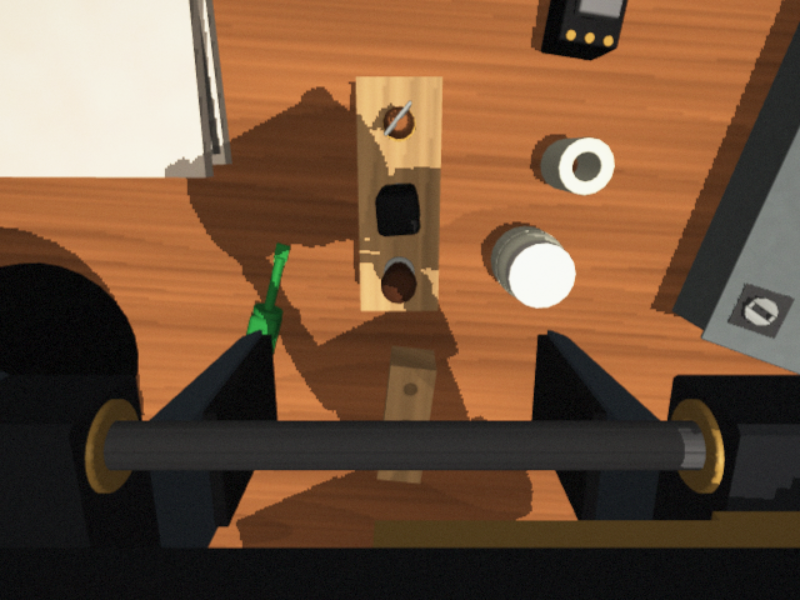

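```bash
python3 - <<'E'
from geo import *
import cv2
w=cam("w6"); b=cv2.imread("pics/w6.png"); x0,y0=290,135
m=(b[y0:y0+70,x0:x0+60].max(2)<35).astype(np.uint8)
n,l,s,c=cv2.connectedComponentsWithStats(m); i=1+s[1:,4].argmax(); print(s[i]+[x0,y0,0,0,0],c[i]+[x0,y0])
for r in (l==i).astype(int): 
    if r.any(): print("".join(".#"[v] for v in r))
for uv in [(318.5,171),(318.5,169)]: print(ray(w,uv,.165))
# rack top corners in 800-scale
C=[ray(w,(u*.8,v*.8),.075) for u,v in((357,77),(442,77),(438,311),(361,311))]; print(np.round(C,4).tolist(),np.mean(C,0))
e=(C[0]+C[1]-C[2]-C[3]); print("yaw",np.degrees(np.arctan2(e[1],e[0])),np.linalg.norm(e)/2)
E
```

```text
[ 301  147   35   42 1258] [317.6391097  167.79332273]
.................................#.####.....................
.......................##################...................
.................########################...................
................##########################..................
...............###########################..................
..............#############################.................
..............#############################.................
.............##############################.................
.............##############################.................
............################################................
............################################................
...........#################################................
...........#################################................
...........#################################................
...........#################################................
...........##################################...............
...........##################################...............
........
[... 1062 characters left out ...]
########.####..............
............#############################.###...............
.............############################.###...............
.............###############################................
.............###############################................
..............############################..................
...............####################.........................
.................####.......................................
[0.51001424 0.35037307 0.165     ]
[0.51149774 0.3504627  0.165     ]
[[0.5949, 0.386, 0.075], [0.5987, 0.3251, 0.075], [0.4237, 0.3139, 0.075], [0.4198, 0.3758, 0.075]] [0.50925769 0.35019637 0.075     ]
yaw 3.4975208372363933 0.175415002645345
```

```bash
cat > grasp.py <<'E'
from geo import *
import cv2,json
d=np.array([.5094,.3502]); a=np.radians(8)
x=np.array([np.cos(a),np.sin(a),0]); z=np.array([0,0,-1.]); R=np.c_[x,np.cross(z,x),z]
arm.grip(.06)
arm.move_to(np.r_[d,.21],R)
arm.move_l(np.r_[d,.092],feed=.12)
print("F",arm.current_force())
arm.grip(.0)
print("w",arm.current_width(),arm.current_force(),arm.current_ee_pos())
arm.move_l(np.r_[d,.28],feed=.15)
print("w",arm.current_width(),arm.current_force(),arm.current_t())
im=snap("wrist","w7");s=snap("scene","s7")
P=np.array(arm.current_ee_pos());R=np.array(arm.current_tool_rot())
tip=P+R[:,2]*.075; print(proj(cam("w7"),tip),proj(cam("s7"),tip))
A=cv2.resize(im[180:330,250:400],(400,400),interpolation=cv2.INTER_CUBIC)
u,v=proj(cam("s7"),tip).astype(int); B=cv2.resize(s[v-70:v+30,u-50:u+50],(400,400),interpolation=cv2.INTER_CUBIC); print("B org",u-50,v-70)
cv2.imwrite("pics/c8.png",np.hstack([A,B])[:,:,::-1])
E
python3 grasp.py
```

```text
F [ 0.02229299 -0.2247442   0.58743876]
w 0.025812807140347983 [-0.39919769 -0.26205943  1.19776354] [0.50943801 0.35022332 0.0920348 ]
w 0.02618367408132229 [-0.47560363  0.31176962 -1.82554392] 31.0667
[323.54376526 239.24892009] [477.4040272  190.41843013]
B org 427 120
```

View pics/c8.png

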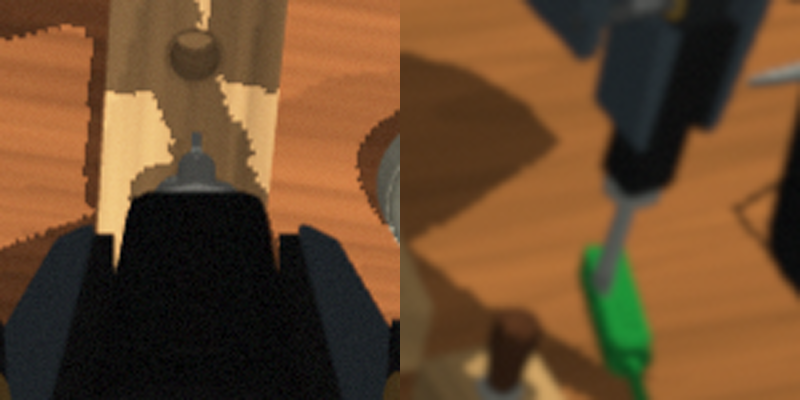

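```bash
python3 - <<'E'
from geo import *
P=np.array(arm.current_ee_pos());R=np.array(arm.current_tool_rot());w=cam("w7");s=cam("s7")
print(P)
for dx in(.004,.006,.008): print(dx,proj(w,P+R@[dx,0,.079]))
for L in(.017,.079): print(L,proj(s,P+R@[0,0,L]))
E
```

```text
[0.50907166 0.35002814 0.27915133]
0.004 [323.53801544 231.8424908 ]
0.006 [323.53750801 228.93530447]
0.008 [323.53699864 226.01699483]
0.017 [484.81832773 167.11846372]
0.079 [476.91641937 191.95077237]
```

```bash
cat > screw.py <<'E'
from geo import *
import sys
side=sys.argv[1]; th0=np.radians({"R":18,"L":7.5}[side]); H=np.array({"R":HR,"L":HL}[side])
TIP=np.array([-.0007,.0002,.079])
T=lidT(np.load("desk.npy")); n=T[:3,2]
def Rt(th):
    x=T[:3,:3]@[np.cos(th),-np.sin(th),0]; z=-n; return np.c_[x,np.cross(z,x),z]
def tcp(R,h,off=(0,0)): return pt(T,H+[off[0],off[1],h])-R@TIP
ax=lambda:np.mean([np.array(arm.current_force())@n for _ in range(3)])
tq=lambda R:np.mean([np.array(arm.current_torque())@R[:,2] for _ in range(3)])
def plan():
    for k in (0,np.pi):
        R=Rt(th0+k); q=arm.solve_ik(tcp(R,.03),R); q2=arm.solve_ik(tcp(R,-.004),R)
        if q is not None and q2 is not None and q2[5]+90<176: yield np.abs(q-np.array(arm.current_joint_positions())).max(),k,q
if __name__=="__main__":
    pl=sorted(plan(),key=lambda a:a[0]); print([(round(a[0]),a[1],np.round(a[2],1).tolist()) for a in pl])
    R=Rt(th0+pl[0][1])
    P=np.array(arm.current_ee_pos())
    if P[2]<.25: arm.move_l(P+[0,0,.05],feed=.2)
    arm.move_to(tcp(R,.04),R); arm.move_l(tcp(R,.004),feed=.12)
    print("free F",round(ax(),1),"tq",round(tq(R),3))
    h=.003
    while h>-.0085:
        arm.move_l(tcp(R,h),feed=.03); f=ax(); print(round(h*1e3,1),round(f,1),end="; ")
        if f>7: break
        h-=.001 
    print("\nt",arm.current_t(),"lat",np.round(T[:3,:3].T@np.array(arm.current_force()),1))
    np.save("ins.npy",np.r_[h,pl[0][1]])
E
python3 screw.py R
```

```text
[(51, 3.141592653589793, [23.0, 25.7, 89.2, -21.2, 81.5, 59.7]), (231, 0, [22.8, 25.6, 89.3, -21.2, 81.5, -120.4])]
free F -1.1 tq -0.057
3.0 -0.9; 2.0 -0.9; 1.0 -0.6; 0.0 -1.7; -1.0 -0.9; -2.0 -1.1; -3.0 -1.8; -4.0 -1.3; -5.0 7.5; 
t 34.8167 lat [-0.7 -2.   7.5]
```

```bash
cat > turn.py <<'E'
from screw import *
import cv2
q=np.array(arm.current_joint_positions()); R=np.array(arm.current_tool_rot())
t0=tq(R); d=0; end=90-np.degrees(th0)
steps=list(np.arange(12,end-6,12))+list(np.arange(end-4,end+22,2))
for d in steps:
    q2=q.copy(); q2[5]+=d; arm.move_joints(q2); t=tq(R)-t0; print(round(np.degrees(th0)+d,1),round(t,3),round(ax(),1),end="; ")
    if d>end-6 and abs(t)>.4: break
print("\nt",arm.current_t())
q2[5]-=8; arm.move_joints(q2)
R=np.array(arm.current_tool_rot()); P=np.array(arm.current_ee_pos()); print("backed",round(tq(R)-t0,3))
arm.move_l(P+n*.04,feed=.12); im=snap("wrist","wt"+side); print(arm.current_t(),np.round(proj(cam("wt"+side),pt(T,H)),1))
E
python3 turn.py R
```

```text
30.0 -0.052 3.5; 42.0 -0.157 4.3; 54.0 -0.149 3.5; 66.0 -0.141 4.2; 78.0 -0.196 4.2; 86.0 -0.14 4.6; 88.0 -0.122 5.3; 90.0 -0.127 5.8; 92.0 -0.164 6.9; 94.0 -0.204 6.4; 96.0 -0.143 6.4; 98.0 -0.141 5.9; 100.0 -0.129 6.5; 102.0 -0.108 5.9; 104.0 -0.196 6.2; 106.0 -0.183 6.5; 108.0 -0.192 6.0; 110.0 -0.165 6.1; 
t 39.7083
backed -0.096
40.5083 [323.4 224.9]
```

```bash
cat > rect.py <<'E'
from geo import *
import cv2,sys
def show(f,H,half=.014,N=36):
    T=lidT(np.load("desk.npy")); c=cam(f); b=cv2.imread(f"pics/{f}.png",0)
    g=np.linspace(half,-half,N); 
    # rows: lid x from +half (up) ; cols: lid y from +half to -half -> seen from outside: x up, y left
    uv=np.array([[proj(c,pt(T,np.array(H)+[a,e,0])) for e in g] for a in g],np.float32)
    p=cv2.remap(b,uv[...,0],uv[...,1],cv2.INTER_CUBIC)
    for r in p[::2]: print("".join(" .:-=+*#%@"[min(9,int(v)//26)] for v in r))
if __name__=="__main__": show(sys.argv[1],HR if sys.argv[2]=="R" else HL)
E
python3 rect.py wtR R; echo; python3 rect.py w4 R
```

```text
====================================
=====-==============================
===========--===+*****+=============
=====-==-=*%%@@@@@@@@@@@@#=-=======-
========*%%@@@@@@@@@@@@@@@@%+=======
=====-+%@@@@@@@@@@@@@@@@@@@@@%=-====
====--#%%%@%%%%@@@@@@@@@@@@@@@%+--==
===--+#%%%%#########********##*+-===
===--+#@@*:::----:::::::::-=%@%#****
==--:=@@@#======::---======*%%*+++++
===-:=%@@#=-==--+=--++====+%%+%#++++
====-*%%%%%%%%@%%@@@@@@@@@@@%+======
====--*@@@@@@@@@@@@@@@@@@@@@@+--===-
=-=--::+%@@@@@@@@@@@@@@@@@@@#+------
====-----+%@@@@@@@@@@@@@@@#=---=----
=-------:::=*%%%%%%%%%##+-::-=----=-
=====-=--::::-:--::::::::---==--==--
=======-====--::---==-=========-=-==

============-===============--====--
====================================
==============-++++=================
============#@@@@@@*%@@%#*==========
========+#@@@@@@@@*+%%@@@%%@*=======
=======%%@@@@@@@@%=---=++#@@@%+=====
======%#@@@@@@@@@=::::=**@@@@@%+====
===--+#%@@@@@@@@*=====**%@@@@@@#====
===--=%@@@@@@@@#====:**#@@@@@@@@*===
==--+*@@@@@@@@@+===-+**@@@@@@@@%+===
===+%*%@@@@@@@*-====#*%@@@@@@@@%=-=-
==--+++%@@@@@#====-#*#@@@@@@@@%+====
===-:-**%@@@%====-+*#@@@@@@@@@*=====
===-:--*#%@@*##*==#*%@@@@@@@@#======
====-::--=#*#@@@@@%%@@@@@@@#---=-===
====--=::-+=-==*#%#@@@@%*-:--=======
=======:--::..:-++++=-:::::=-=====--
=======-:::--::::::::::--===========
```

```bash
cat > slot.py <<'E'
from geo import *
import cv2
def slot(f,H,z=0.,thr=None):
    T=lidT(np.load("desk.npy")); c=cam(f); b=cv2.imread(f"pics/{f}.png",0)
    g=np.linspace(.0085,-.0085,69); uv=np.array([[proj(c,pt(T,np.array(H)+[a,e,z])) for e in g] for a in g],np.float32)
    p=cv2.remap(b,uv[...,0],uv[...,1],cv2.INTER_LINEAR)
    X,Y=np.meshgrid(g,g,indexing="ij"); out=[]
    for t in (150,180,205):
        m=(p<t)&(np.hypot(X,Y)<.0075)
        q=np.c_[X[m],Y[m]]; 
        if len(q)<20: continue
        l,v=np.linalg.eigh(np.cov(q.T)); d=v[:,1]; out.append((t,len(q),round(np.degrees(np.arctan2(-d[1],d[0]))%180,1),np.round(q.mean(0)*1e3,1).tolist()))
    return out
if __name__=="__main__":
    import sys
    for a in sys.argv[1:]:
        f,s=a.split(":"); print(a,slot(f,HR if s=="R" else HL))
E
python3 slot.py w4:R w4:L wtR:R
```

```text
w4:R [(150, 913, np.float64(19.6), [0.2, -0.2]), (180, 1263, np.float64(19.4), [-0.1, -0.6]), (205, 1411, np.float64(19.2), [-0.2, -0.7])]
w4:L [(150, 847, np.float64(8.2), [-0.3, -1.1]), (180, 1174, np.float64(8.2), [-0.1, -0.6]), (205, 1430, np.float64(8.0), [-0.1, -0.3])]
wtR:R [(150, 1100, np.float64(88.4), [-0.0, -0.4]), (180, 1267, np.float64(88.7), [-0.1, -0.3]), (205, 1413, np.float64(88.1), [-0.1, -0.1])]
```

```bash
python3 - <<'E'
from geo import *
import cv2
print(arm.current_width(),arm.current_joint_positions()[5])
for f in("w7","wtR"):
    b=cv2.imread(f"pics/{f}.png",0)[222:272:2,282:366]
    for r in b: print("".join(" .:-=+*#%@"[min(9,int(v)//26)] for v in r))
    print()
E
```

```text
0.0259730966613574 143.53592213558383
==::::-*####################*------------------------=######*********##*============
+=::::=*####################+-------------------------=*###**********##*============
=:::::=######################*----------------------------=**********#**============
=:::::=########################+--------------------------=++*******##*+============
=:::::=########################*--------:::-----------------=********#*+============
=:::::+#########################*+------:::------------------=+*****##*=============
:::::-+#######################*=+--------:-------------------=*******#*++==++==+====
:::::-+#######################*----------------------------:--=+****##*+++==++=+++++
:::::-*#########################+---:::::--:::----------------++****#*++++++++++++++
:::::-*#########################+--:::::::::::::------------=*******#*++++++++++++++
:::::=################++++---------::::::::::::::------------=+*****#*++++++++++++++
:::::=#############*++--=-=-------:::::::::::::::--------------=+***#*++++++++++++++
-::::=############*---=-==--------::::::::
[... 2488 characters left out ...]
:=##################
**++-::::-+#####*.                                               .+#################
******+=--=*###*:                                                 :+################
*****#****++##*-                                                  .-*###############
****#******+*#*.                                                   :+#########*****#
===+********+#+                                                     -*********#*+==+
..:=*****#**++-                                                     :+****#####*:...
..........-*+=.                                                     .=#*=.........:.
...       :++-                                                       -#*=       ....
```

```bash
cat > more.py <<'E'
from screw import *
k=np.load("ins.npy")[1]
a0,a1=float(sys.argv[2]),float(sys.argv[3])
R=Rt(np.radians(a0)+k); arm.move_l(tcp(R,.004),R,feed=.12)
t0=tq(R)
for h in (-.003,-.004,-.005,-.0055,-.006):
    arm.move_l(tcp(R,h),feed=.04); f=ax(); print(h,round(f,1),end="; ")
    if f>7: break
q=np.array(arm.current_joint_positions())
for d in np.arange(6,a1-a0+.1,3):
    q2=q.copy(); q2[5]+=d; arm.move_joints(q2); t=tq(R)-t0; print(round(a0+d,1),round(t,3),round(ax(),1),end="; ")
    if abs(t)>.35: break
q2[5]-=10; arm.move_joints(q2)
arm.move_l(np.array(arm.current_ee_pos())+n*.04,feed=.15); snap("wrist","wu"+side); print(arm.current_t(),arm.current_width())
E
python3 more.py R 93 130; python3 slot.py wuR:R
```

```text
-0.003 -1.7; -0.004 -1.3; -0.005 6.9; -0.0055 13.3; 99.0 -0.042 6.2; 102.0 -0.003 6.5; 105.0 -0.109 7.3; 108.0 -0.121 6.8; 111.0 -0.12 4.8; 114.0 -0.12 6.9; 117.0 -0.202 6.3; 120.0 -0.205 7.5; 123.0 -0.277 6.6; 126.0 -0.253 6.4; 129.0 -0.322 5.6; 45.5 0.026052138631571888
wuR:R [(150, 1116, np.float64(91.6), [-0.2, -0.7]), (180, 1290, np.float64(91.9), [-0.3, -0.5]), (205, 1450, np.float64(91.9), [-0.3, -0.3])]
```

```bash
sed -i 's/q2\[5\]+90<176/q2[5]+(90-np.degrees(th0)+38)<176/; s/if P\[2\]<.25: .*/pass/' screw.py
cat > left.py <<'E'
import sys; sys.argv=["x","L"]
from screw import *
pl=sorted(plan(),key=lambda a:a[0]); print([(round(a[0]),a[1],np.round(a[2],1).tolist()) for a in pl])
R=Rt(th0+pl[0][1]); arm.move_to(tcp(R,.04),R); arm.move_l(tcp(R,.003),feed=.15); f0=ax(); t0=tq(R)
for h in (0,-.002,-.003,-.004,-.005,-.0055,-.006,-.0065):
    arm.move_l(tcp(R,h),feed=.04); f=ax()-f0; print(h,round(f,1),end="; ")
    if f>8: break
np.save("ins.npy",np.r_[h,pl[0][1]])
if f<5 or h>-.003: sys.exit("not seated?")
q=np.array(arm.current_joint_positions()); print("\n",q[5])
for a in list(range(20,111,15))+[113,117,120,123,126]:
    q2=q.copy(); q2[5]=q[5]+a-np.degrees(th0); arm.move_joints(q2); t=tq(R)-t0; print(a,round(t,3),round(ax()-f0,1),end="; ")
    if a>100 and abs(t)>.35: break
q2[5]-=12; arm.move_joints(q2)
arm.move_l(np.array(arm.current_ee_pos())+n*.04,feed=.15); snap("wrist","wuL"); print(arm.current_t(),arm.current_width())
E
python3 left.py; python3 slot.py wuL:L
```

```text
[(126, 3.141592653589793, [12.5, 41.1, 58.6, -23.4, 91.8, 34.2]), (306, 0, [12.4, 41.0, 58.6, -23.4, 91.8, -145.9])]
0 -0.5; -0.002 0.4; -0.003 0.8; -0.004 0.4; -0.005 8.2; 
 34.86592537003223
20 -0.025 4.6; 35 -0.172 6.0; 50 -0.139 6.0; 65 -0.157 4.7; 80 -0.108 6.3; 95 -0.146 6.5; 110 -0.137 6.2; 113 -0.136 5.9; 117 -0.214 6.1; 120 -0.188 5.7; 123 -0.204 6.2; 126 -0.303 5.6; 53.7083 0.02611645973306836
wuL:L [(150, 1060, np.float64(91.5), [-0.5, -0.5]), (180, 1243, np.float64(92.2), [-0.5, -0.4]), (205, 1405, np.float64(91.4), [-0.5, -0.2])]
```

```bash
cat > ret.py <<'E'
from geo import *
arm.move_l(np.array(arm.current_ee_pos())+[0,0,.1],feed=.3)
d=np.array([.5094,.3502]); a=np.radians(8); x=np.array([np.cos(a),np.sin(a),0]); z=np.array([0,0,-1.]); R=np.c_[x,np.cross(z,x),z]
arm.move_to(np.r_[d,.26],R); arm.move_l(np.r_[d,.17],feed=.2); f0=arm.current_force()[2]
for zz in (.145,.12,.098):
    arm.move_l(np.r_[d,zz],feed=.12); f=np.array(arm.current_force()); print(zz,np.round(f,1))
    if f[2]-f0>8: raise SystemExit("blocked")
while zz>.086:
    zz-=.001; arm.move_l(np.r_[d,zz],feed=.03); f=arm.current_force()[2]-f0; print(round(zz,3),round(f,1),end="; ")
    if f>6: break
print(arm.current_t(),arm.current_ee_pos())
arm.grip(.06); arm.move_l(np.r_[d,.25],feed=.2)
snap("scene","s9");w=snap("wrist","w9"); t=snap("top","t9"); print(arm.current_t())
E
python3 ret.py
```

```text
0.145 [0.4 0.8 0.1]
0.12 [ 1.4 -0.3 -1.5]
0.098 [-0.9  0.3 -1.3]
0.097 -0.5; 0.096 -0.8; 0.095 -1.1; 0.094 -1.7; 0.093 -1.7; 0.092 0.1; 0.091 13.3; 58.825 [0.5096732  0.35031252 0.09193977]
60.6
```

```bash
python3 - <<'E'
from geo import *
import cv2
s=cv2.imread("pics/s9.png");w=cv2.imread("pics/w9.png")
im=np.hstack([cv2.resize(s[130:380,210:510],(440,366)),cv2.resize(w[0:366,180:480],(360,439))[:366]])
cv2.imwrite("pics/c9.png",im)
E
```

```text
(no output)
```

View pics/c9.png

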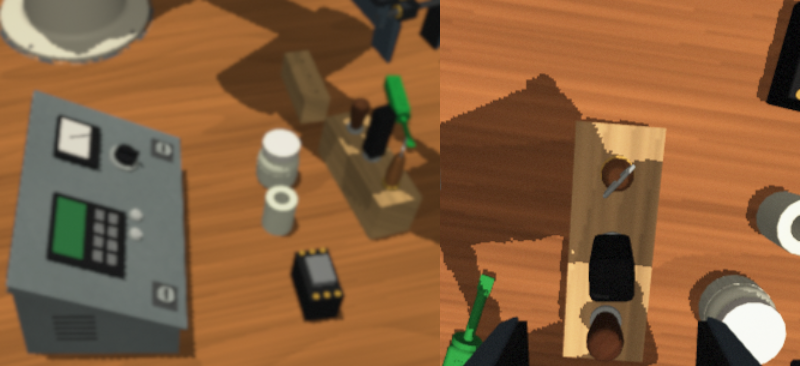

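```bash
python3 -c "
from rig import arm
print(arm.current_force(),arm.current_t()); arm.sign_off()"
```

```text
[ 0.5411271  -0.24257681 -0.33984893] 60.6
the job is handed in; nothing more can be done
```

The job is handed in at 60.6 s: the lid is shut, both screws are turned clockwise to their stops, and the screwdriver stands back in the middle hole of the tool block.

**Lid:** The first push left it about 0.06 rad open, because the closed fingers end about 22–25 mm short of the TCP. Pushing further met a firm stop at about 21 N. The head positions in the wrist and scene pictures then matched the shut model to within about 1 px.

**Screws:** Both slots measured 91–92° afterwards, with 90° level and about 2° of uncertainty. My intended torque threshold of 0.35–0.4 N m was never reached. The grip is soft, so I took torque climbing from about 0.13 to just over 0.3 N m, with the slots level, as the sign of the stop. On its first pass the right screw measured only about 88.5°, so I engaged it again and turned it further.

**Screwdriver:** It met its seat within 1 mm of the height it was grasped at, at about 13 N. The last picture shows it upright, with the awl and loop tool in their holes and the jar, post and contactor looking undisturbed. That close-up did not include the bowl and beaker, and I did not compare them with the first pictures; the arm never worked near them. The gripper was clear of everything at hand-in.

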